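Clamp the filter head onto the bench fume port

TASK

Two fume extraction ports stand on the repair bench, each with a hinged clamp collar standing open. On the port that has a filter head sitting on its flange, swing the collar fully shut around the two flanges, and only then swing its latch fully home into the slot of the collar. Do not touch the other port, which has only a bare open pipe.

Things in the scene. Friction and masses are not known exactly. Their poses are not given: they have to be found in the camera images.
- port: Port to clamp: fixed pipe on a 104 mm base disc, with a domed, slotted filter head (44 mm wide, top at 130 mm) on its flange. Flanges 62 mm wide meet at height 83 mm. Steel clamp ring round them: outer radius 43 mm, heights 71-95 mm; +x half fixed, -x half is the hinged collar. Origin: pipe axis at bench, z up. Upright 14 mm round pins on collar and latch end at height 135 mm, bare from 95 mm up.
- collar (a joint): Hinged half ring of port, rad: 0 = fully shut at a hard stop, opens to 1.75, starts at 1.0-1.6. Port frame, mm: vertical hinge at x 0, y 48; pin when shut at x -64, y 0; opening by q turns the pin clockwise (seen from above) by q about the hinge. Stiff hinge (0.04 N m, about 1 N at the pin); stays where left. Parts of a port do not block each other.
- latch (a joint): Dark swing bolt of port, rad: 0 = fully home at a hard stop, lying along -x in the slotted lug at the shut collar's free end; opens to 1.9, starts at 1.1-1.7. Port frame, mm: vertical pivot at x 14, y -58; pin when home at x -43, y -58; opening by q turns the pin anticlockwise (seen from above) by q about the pivot. Stiff pivot (0.03 N m, about 1 N at the pin); stays where left.
- spare_port: The other port, not to be touched: same pipe, open collar, latch, pins and frame as port but no filter head, so its flange top at height 83 mm shows a bare dark pipe mouth 36 mm wide. Origin: pipe axis at the bench. Its open collar and latch reach to about 135 mm from the origin.
There are look-alikes about, which are no part of the job. What is shaped like the port but green is not meant.

How it is judged (in metres and radians):
On the way, in this order (a step that is already met when the one before it is completed fails the run):
1. the collar is swung shut around both flanges while the latch is still open (value of joint collar below 0.175 rad and value of joint latch above 0.6 rad), for 0.2 s.
2. the latch is swung home with the collar shut (value of joint each of latch, collar below 0.175 rad), for 0.2 s.
At the end, for the whole second after the job is handed in: The collar is shut to within 10 degrees and the latch is home to within 10 degrees, both left so and the other port never touched (all of step 2).
It fails at once if the other port is touched (contact force between spare_port and the fingers above 1 N or contact force between spare_port and the arm above 1 N).
It also fails if it takes over 45 s, if anything falls off the work surface, if the arm or the gripper's body presses on something with over 40 N, if the wrist force passes 120 N, or if a joint passes its speed limit or range.

ROBOT

A 6-joint arm with a two-finger parallel gripper is mounted at the origin on the work surface. World frame = base frame: x ahead of the robot, y to its left, z up, the work surface at z = 0. Lengths are in mm, angles in degrees, forces in N, time in s.
With the tool pointing down it reaches from about 275 to 850 mm from the base axis. Payload 19 kg.
Tool frame: the origin (TCP) lies midway between the tips of the shut fingers; the grasp point (between the pads) lies 19 mm behind it; x points along the fingers, y is the direction in which the jaws open and shut, and the axes are right-handed (so a half turn about x gives the same grasp; the last joint's range is limited). The gripper opens to 85 mm and grips with 20 to 120 N. Pads are 22 mm wide; open, the fingers measure 114 mm over their backs; the gripper's body (76 mm by 85 mm) begins 54 mm behind the grasp point. The pads swing forward as they close: fully open they stand 13 mm farther back than shut.
Start: joints at [-80.73, 8.623, 82.357, -0, 89.026, -7.678], TCP at [167.59, -550.004, 231.267] pointing down, gripper open.
Joint ranges: [-160.23, 160.23], [-39.13, 120.54], [6.94, 153.29], [-79.49, 259.48], [9.18, 160.14], [-161.06, 161.06]. Speed limits (degrees/s): [108.29, 108.29, 127.2, 172.46, 172.46, 172.46].

INTERFACE

Orientations are given as [roll, pitch, yaw] about the fixed x, y, z axes, in that order (R = Rz(yaw) Ry(pitch) Rx(roll)).
In Python, from station import arm gives the robot as it stands.
- The arm moves only by the tool carry_out, never from a script. Its argument "targets" is a list of rows, each an object of numbers: "wx", "wy", "wz": the turn, a rotation vector about the world's x, y, z in rad; "x", "y", "z": the shift along the world's x, y, z in m; "jaw": the opening in per cent of the stroke, from 0 (shut) to 100 (fully open). In form: [{"wx": .., "wy": .., "wz": .., "x": .., "y": .., "z": .., "jaw": ..}, ...]. A call has exactly 10 rows; each row shifts and turns the pose as measured when the row begins; what a row does not reach is not made up. A row lasts 1/8 s, in which the tool goes at most 62.5 mm and 10.7 degrees, less where a joint would pass 70% of its speed; a pose out of reach is approached as far as the arm can. A call with a gripper value outside its range is refused whole. The fingers move at their own pace and stop on an object; "squeeze" is the grip in N (left out, the last holds). Time passes only in rows, so rows that do not move let the fingers close, or fill a call up. It gives the time, the measured TCP pose, the force and the opening at its end, in the units of the state.
- arm.get_state(): the state, without advancing time (a new reading comes with each control period).
- arm.snapshot(name): name is "scene" or "top" or "wrist"; returns a dict with "frame" (384x512x3 uint8, red, green, blue), "depth" (384x512 float32, mm along the optical axis (not along the pixel's ray), 0 where there is no reading), "intrinsics" (3x3 intrinsics, pixels), "dist_coeffs" ([k1, k2, p1, p2, k3] as OpenCV has them; the pictures are not rectified), "R" (3x3) and "t" (3): a world point X has camera coordinates R X + t; the wrist camera has in their place "mount" (4x4, takes a point from camera to tool coordinates, whose origin is the TCP and whose axes are the tool frame's). Camera axes: x right, y down, z forward; pixel columns grow to the right and rows downward; lengths in mm; the calibration is good to about 2 mm. A picture is of the moment at which its call begins: read the wrist's pose just before it.
- arm.job_done(): hands the job in, once; it reports no verdict.
Trained networks look in a picture, given as the dict that the camera call returned (one of the last four; its "shot" number tells which), for a name from the list of things; names that differ only in an ending like _2 or _b are one class to them, and where a whole thing is asked for, a point or a joint stands for the part that bears it (a point fixed in the world has none). Each returns a list of dicts, best first, with "p" (0 to 1); they miss things now and then, are a little off and sometimes report something else, mostly with a low value. They report only what shows in the picture. A call takes as long as a camera call. They do not tell look-alikes from the thing itself.
- arm.regions_of(picture, thing): "mask" (384x512 bool, what is visible of it) and "point" ([column, row] as shares, 0 to 1, of the picture: columns of its width, rows of its height, amid what is visible of it).
- arm.landmark_of(picture, thing): "point" ([column, row] as shares, 0 to 1, of the picture: columns of its width, rows of its height: a listed point, or the origin of a listed thing).
The state is a dict: "t": time; "joints": joint angles; "joint_vel": joint speeds; "effort": joint torques, N m; "ee_pos": TCP position; "tool_rot": TCP orientation; "contact_force": force on the tool from outside, world axes, zero at the start; "moment": the same for the moment, N m; "opening": opening from 0.0 (shut) to 1.0 (fully open).
Only numpy, scipy, OpenCV 4.12 (cv2) and the standard library are available. Lean on these libraries where they do the work, as an engineer would, in place of code of your own. Each camera call takes 0.05 s, during which the arm holds its last target.

## Working session

There is one attempt and no reset: what is moved stays moved. The work goes in short steps, Python scripts to look and compute and a tool call to move; the robot and the scene stay as the last step left them, time stands still between calls to the robot, and variables do not carry over. Pictures are saved under pics/ and viewed, and the job is handed in when it is done.

Besides the shell and the picture viewer there is one more tool, called after "Request:" by a JSON object that holds its "op" and its "data", one argument or row to a line. carry_out: Moves the arm, as the interface text tells. Its arguments: {"type":"object","properties":{"targets":{"type":"array","items":{"type":"object","properties":{"wx":{"type":"number"},"wy":{"type":"number"},"wz":{"type":"number"},"x":{"type":"number"},"y":{"type":"number"},"z":{"type":"number"},"jaw":{"type":"number"}}}},"squeeze":{"type":"number"}},"required":["targets"]}

```bash
mkdir -p pics; ls; cat > h.py <<'E'
import numpy as np, cv2
from station import arm
def save(n,f): cv2.imwrite('pics/'+n+'.png', cv2.cvtColor(f,cv2.COLOR_RGB2BGR))
def world(s,uv,d=None):
    """uv pixels Nx2 -> world points using depth"""
    uv=np.asarray(uv,float).reshape(-1,2)
    n=cv2.undistortPoints(uv.reshape(-1,1,2),np.array(s['intrinsics']),np.array(s['dist_coeffs'])).reshape(-1,2)
    if d is None: d=s['depth'][uv[:,1].astype(int),uv[:,0].astype(int)]
    c=np.c_[n,np.ones(len(n))]*np.asarray(d).reshape(-1,1)
    return (c-np.array(s['t']))@np.array(s['R'])
def proj(s,X):
    r,_=cv2.Rodrigues(np.array(s['R']))
    return cv2.projectPoints(np.asarray(X,float).reshape(-1,1,3),r,np.array(s['t'],float),np.array(s['intrinsics']),np.array(s['dist_coeffs']))[0].reshape(-1,2)
E
python3 - <<'E'
from h import *
for c in ['scene','top']:
    s=arm.snapshot(c); save(c+'1',s['frame'])
    import pickle; pickle.dump(s,open(c+'1.pkl','wb'))
    print(c, -np.array(s['R']).T@np.array(s['t']))
    for th in ['port','collar','latch','spare_port']:
        for r in arm.regions_of(s,th): print(th,'reg',round(r['p'],2),np.array(r['point'])*[512,384],r['mask'].sum())
        for r in arm.landmark_of(s,th): print(th,'lm',round(r['p'],2),np.array(r['point'])*[512,384])
print(arm.get_state())
E
```

```text
pics
scene [1454.02685265  167.31827442  716.78755983]
port reg 0.96 [200.4992 155.0976] 1298
port reg 0.94 [254.72   239.1168] 2515
port reg 0.91 [192.4096 213.696 ] 2556
port lm 0.88 [193.5872 236.1984]
port lm 0.7 [259.1232 261.888 ]
port lm 0.69 [204.4928 173.9904]
collar reg 0.91 [214.784 197.184] 416
collar reg 0.71 [265.4208 222.4896] 236Traceback (most recent call last):
  File "<stdin>", line 8, in <module>
ValueError: it knows: port, spare_port
```

```bash
python3 - <<'E'
from h import *
import pickle
for c in ['scene','top']:
    s=arm.snapshot(c); save(c+'2',s['frame']);pickle.dump(s,open(c+'1.pkl','wb'))
    print(c, -np.array(s['R']).T@np.array(s['t']))
    for th in ['port','collar','latch','spare_port']:
        for r in arm.regions_of(s,th): print(th,'reg',round(r['p'],2),np.array(r['point'])*[512,384],r['mask'].sum())
        if 'port' in th:
          for r in arm.landmark_of(s,th): print(th,'lm',round(r['p'],2),np.array(r['point'])*[512,384])
E
```

```text
scene [1454.02685265  167.31827442  716.78755983]
port reg 0.94 [198.0928 154.5984] 1317
port reg 0.74 [145.408  190.0032] 1517
port reg 0.63 [256.8192 239.6928] 2518
port reg 0.57 [190.72   212.8128] 2485
port lm 0.98 [258.2016 259.8144]
port lm 0.86 [149.8112 211.3152]
port lm 0.67 [192.9216 234.3168]
port lm 0.63 [203.776 172.416]
collar reg 0.98 [214.6816 195.9168] 466
collar reg 0.76 [263.68   219.9936] 270
collar reg 0.71 [347.4944 242.9184] 2859
collar reg 0.45 [133.0176 179.904 ] 71
latch reg 0.73 [147.2    206.0928] 227
latch reg 0.58 [123.1872 173.7984] 71
latch reg 0.52 [233.1136 214.5024] 106
spare_port reg 0.62 [347.5968 242.9184] 2995
spare_port lm 0.76 [341.8112 268.1088]
top [354.82580941 -57.58964662 965.9036557 ]
port reg 0.84 [314.0096 159.2832] 1941
port reg 0.72 [348.8256 282.816 ] 1879
port reg 0.62 [250.112  132.7104] 1752
port reg 0.55 [385.28  191.808] 2021
port lm 0.96 [375.296 196.992]
port lm 0.91 [310.5792 161.088 ]
port lm 0.77 [340.8896 278.0928]
port lm 0.7 [247.7056 138.5856]
collar reg 0.97 [391.8848 204.288 ] 565
collar reg 0.77 [251.8016 138.816 ] 523
collar reg 0.7 [357.7856 292.6848] 522
collar reg 0.61 [298.2912 178.5984] 466
latch reg 0.69 [378.6752 295.7184] 125
latch reg 0.58 [408.32   196.6848] 154
latch reg 0.49 [269.6192 137.7024] 100
latch reg 0.42 [356.8128 144.3072] 173
spare_port lm 0.68 [173.9776 142.1184]
```

View pics/scene2.png

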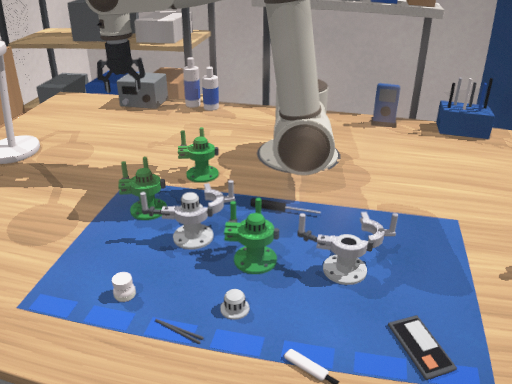

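View pics/top2.png

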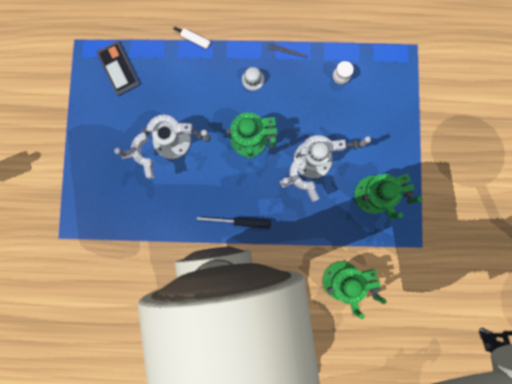

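The filter-head white port is at top (318,155) and scene (190,210). The spare with a dark mouth is at top (165,135). The green ones are look-alikes. Next I zoom in on the target.

```bash
python3 - <<'E'
from h import *
import pickle
s=pickle.load(open('top1.pkl','rb'))
print(s['intrinsics'])
for nm,(a,b,c,d) in {'top':(260,110,390,210),'scene':(130,170,250,260)}.items():
    s=pickle.load(open(nm+'1.pkl','rb'))
    save(nm+'z',cv2.resize(s['frame'][b:d,a:c],None,fx=6,fy=6,interpolation=cv2.INTER_CUBIC))
s=pickle.load(open('top1.pkl','rb'))
v,u=np.mgrid[110:215,260:385]
uv=np.c_[u.ravel(),v.ravel()]
P=world(s,uv)
# white-ish parts: height map
Z=P[:,2].reshape(u.shape)
m=cv2.applyColorMap(np.clip(Z*255/140,0,255).astype(np.uint8),cv2.COLORMAP_JET)
save('zmap',cv2.resize(m[...,::-1],None,fx=6,fy=6,interpolation=cv2.INTER_NEAREST))
for lo,hi in [(100,145)]:
    n,l,st,c=cv2.connectedComponentsWithStats(((Z>lo)&(Z<hi)).astype(np.uint8))
    for i in range(1,n):
        k=(l==i).ravel(); print(st[i],c[i]+[260,110],np.median(P[k],0), P[k][:,2].max())
for q,z in [((310.6,161.1),0)]:
    C=-np.array(s['R']).T@np.array(s['t']); 
    X=world(s,[q],[500])[0]; dd=X-C; print(C+dd*(z-C[2])/dd[2])
E
```

```text
[[353.89788793   0.         254.87801365]
 [  0.         353.89788793 195.56013778]
 [  0.           0.           1.        ]]
[ 9 27  6  9 42] [271.83333333 140.97619048] [561.57361257 -82.35653481 132.80217439] 136.38186238560309
[101  26  10   9  56] [365.57142857 140.19642857] [ 569.69240923 -308.66863544  130.55352987] 136.04483302589148
[ 50  31  19  20 285] [318.83859649 150.60701754] [ 541.87497283 -196.16446213  125.20060064] 130.72846460609833
[22 68  6  7 35] [284.42857143 181.08571429] [ 465.20117069 -113.97460179  133.19476647] 137.3730205849291
[117  72   8  18 106] [381.24528302 190.43396226] [ 449.69365978 -348.36760544  119.3735247 ] 129.88642013854485
[108  76   1   1   1] [368. 186.] [ 461.86583039 -321.74174223  100.5664841 ] 100.56648409517643
[ 5.39986973e+02 -1.94105342e+02 -1.13686838e-13]
```

View pics/topz.png

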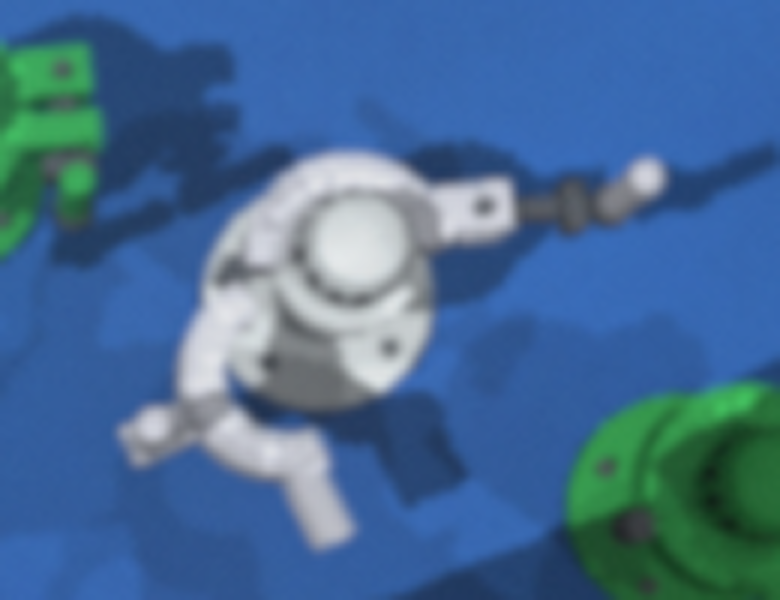

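View pics/zmap.png

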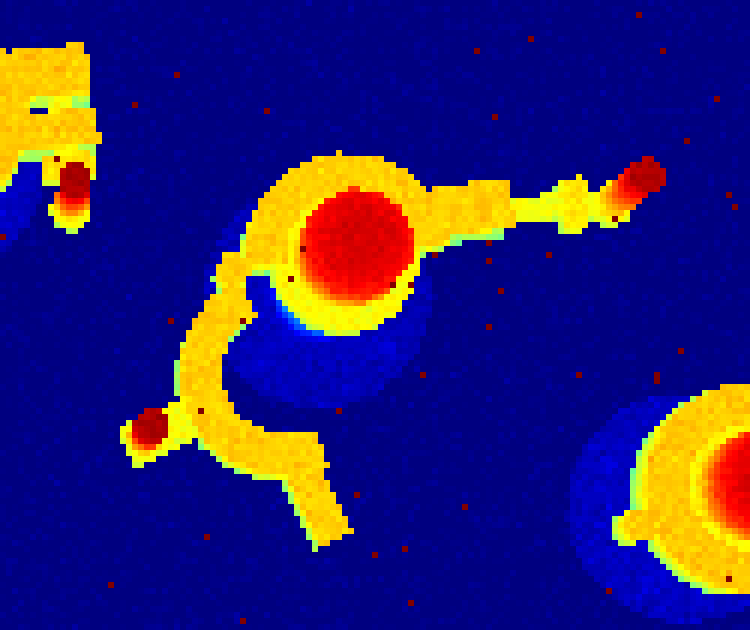

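View pics/scenez.png

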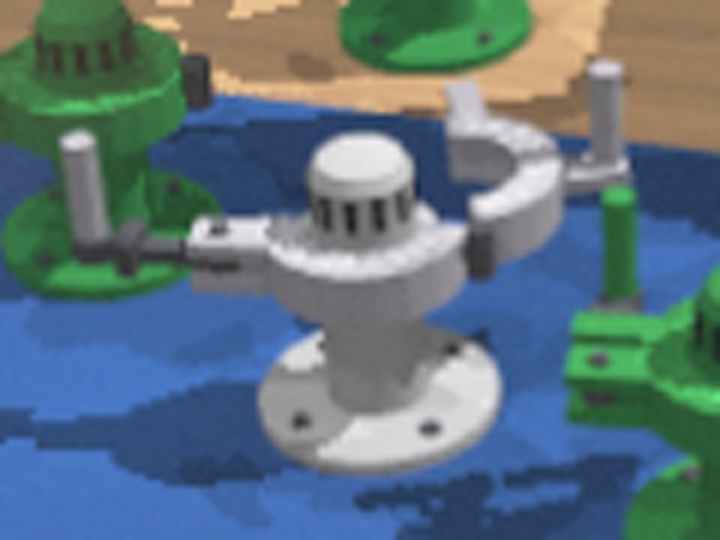

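```bash
cat >> h.py <<'E'
from scipy.optimize import least_squares
def rot(a): return np.array([[np.cos(a),-np.sin(a)],[np.sin(a),np.cos(a)]])
def model(p):
    x,y,th,qc,ql=p; R=rot(th); o=np.array([x,y])
    H=np.array([0,48]);V=np.array([14,-58])
    f=lambda l:o+R@l
    return f(np.zeros(2)), f(H+rot(-qc)@np.array([-64,-48])), f(V+rot(ql)@np.array([-57,0])), f(H), f(V)
E
python3 - <<'E'
from h import *
import pickle
s=pickle.load(open('top1.pkl','rb'))
v,u=np.mgrid[0:384,0:512]
P=world(s,np.c_[u.ravel(),v.ravel()]).reshape(384,512,3)
Z=P[...,2]; k=(Z>128)&(Z<142)
n,l,st,c=cv2.connectedComponentsWithStats(k.astype(np.uint8))
for i in range(1,n):
    if st[i][4]>8: print(c[i].round(1),st[i][4],P[l==i].mean(0).round(1),np.ptp(P[l==i],axis=0).round(1))
k=(Z>115)&(Z<131); n,l,st,c=cv2.connectedComponentsWithStats(k.astype(np.uint8))
for i in range(1,n):
    if st[i][4]>100:
        q=P[l==i]; print('head',c[i].round(1),(q.min(0)+q.max(0))/2,np.ptp(q,axis=0))
E
```

```text
[246.7 125.1] 79 [600.2 -20.6 129.7] [29.7 31.4  4.5]
[203.1 132.5] 25 [578.9  83.9 133.4] [12.  12.   5.8]
[272.  139.5] 26 [564.7 -82.4 134.3] [12.5  9.7  4.3]
[367.4 138.7] 29 [ 572.  -311.2  133.2] [12.8 13.2  5.8]
[320.  148.5] 46 [ 546.5 -198.1  129. ] [24.4 24.   2.7]
[116.7 150.4] 31 [531.3 292.1 133.2] [11.8 13.1  9.3]
[248.7 150.4] 26 [536.9 -27.4 135. ] [12.3 12.1  8.3]
[284.8 180.5] 28 [ 466.4 -114.5  133.8] [12.1 11.8  7.7]
[389.6 189.5] 86 [ 451.2 -364.4  129.6] [28.9 30.7  4.6]
[419.1 198.6] 33 [ 430.5 -432.6  134.2] [12.  13.6  8.2]
[398.9 214.9] 31 [ 391.  -384.2  134.1] [11.9 13.8  9.6]
[353.2 287.8] 44 [ 219.5 -278.2  128.9] [18.8 23.3  2.9]
[382.6 300.5] 32 [ 192.5 -345.1  133.7] [11.5 11.3  9. ]
[361.1 315.5] 28 [ 157.6 -295.5  133.6] [11.8 10.2  7.7]
head [246.7 126. ] [601.25178165 -19.61913346 123.3048939 ] [45.68676782 42.30156716 15.28287195]
head [319.3 150. ] [ 545.56998424 -198.45393094  123.17977851] [45.03431682 42.15912593 15.09737219]
head [387.9 189.7] [ 451.21584532 -363.42812933  123.02865588] [43.76864252 40.31221874 15.81667586]
head [352.7 287.5] [ 218.43327442 -280.58254386  123.21424568] [40.14313812 43.70339361 15.34726375]
```

```bash
python3 - <<'E'
from h import *
import pickle
o=np.array([545.3,-198]);pc=np.array([466.4,-114.5]);pl=np.array([572,-311.2])
def r(p):
    m=model(p); return np.r_[m[0]-o,m[1]-pc,m[2]-pl]
for t0 in (-.5,0,.5):
    f=least_squares(r,[*o,t0,1.2,1.4]); print(f.x.round(3),f.cost,r(f.x).round(1))
p=f.x
print([m.round(1) for m in model(p)])
for nm,(a,b,c,d) in {'top':(260,110,390,210),'scene':(130,170,250,260)}.items():
    s=pickle.load(open(nm+'1.pkl','rb'))
    im=cv2.resize(s['frame'][b:d,a:c],None,fx=6,fy=6,interpolation=cv2.INTER_CUBIC)
    m=model(p)
    for X,z in [(m[0],130),(m[0],0),(m[1],135),(m[2],135),(m[3],95),(m[4],95)]:
        q=((proj(s,[[*X,z]])[0]-[a,b]+.5)*6).astype(int); cv2.circle(im,tuple(map(int,q)),5,(255,0,0),-1)
    save(nm+'o',im)
E
```

```text
[ 5.45087e+02 -1.98491e+02  1.50000e-01  1.26600e+00  1.49700e+00] 0.3820124969734559 [-0.2 -0.5  0.3 -0.1 -0.   0.6]
[ 5.45087e+02 -1.98491e+02  1.50000e-01  1.26600e+00  1.49700e+00] 0.3820124969419498 [-0.2 -0.5  0.3 -0.1 -0.   0.6]
[ 5.45087e+02 -1.98491e+02  1.50000e-01  1.26600e+00  1.49700e+00] 0.3820124969989585 [-0.2 -0.5  0.3 -0.1 -0.   0.6]
[array([ 545.1, -198.5]), array([ 466.7, -114.6]), array([ 572. , -310.6]), array([ 537.9, -151. ]), array([ 567.6, -253.7])]
```

View pics/topo.png

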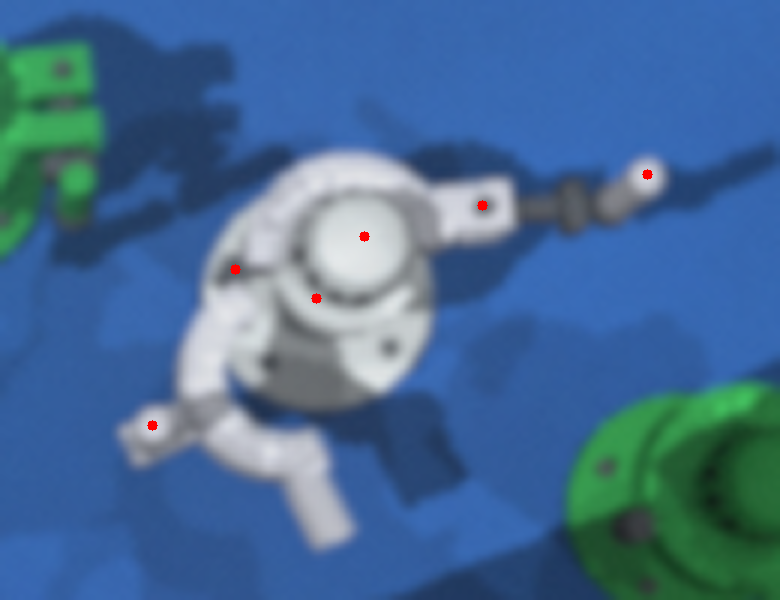

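View pics/sceneo.png

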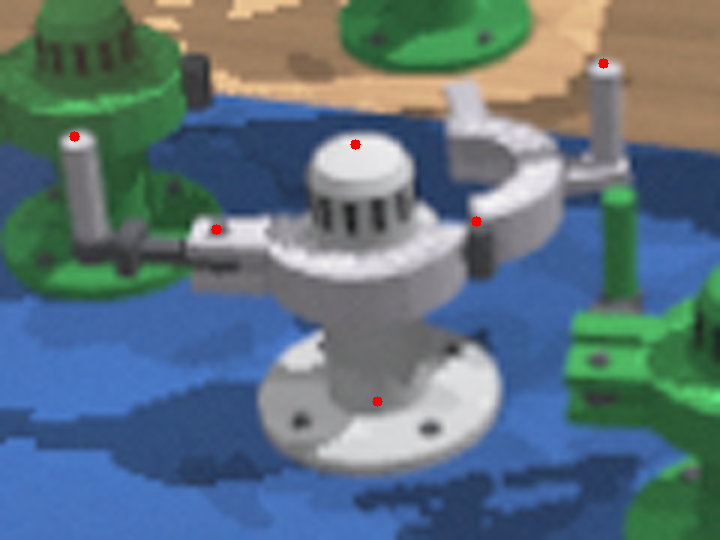

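```bash
cat >> h.py <<'E'
from scipy.spatial.transform import Rotation as Ro
def st():
    s=arm.get_state(); R=Ro.from_euler('xyz',s['tool_rot'],degrees=True).as_matrix()
    print('t',round(s['t'],2),'pos',np.round(s['ee_pos'],1),'x',R[:,0].round(3),'yang',round(np.degrees(np.arctan2(R[1,1],R[0,1])),1),'F',np.round(s['contact_force'],1),'open',s['opening'],'j',np.round(s['joints'],1))
E
python3 -c "
from h import *
st()"
```

```text
t 0.9 pos [ 167.6 -550.   231.3] x [-0.  0. -1.] yang -73.1 F [0.1 0.1 0.5] open 1.0025079813276836 j [-80.7   8.6  82.4   0.   89.   -7.7]
```

Request:
{"op": "carry_out", "data": {
  "targets": [
    {"x": 0.03,"y": 0.0435,"wz": -0.077,"jaw": 45},
    {"x": 0.03,"y": 0.0435,"wz": -0.077,"jaw": 45},
    {"x": 0.03,"y": 0.0435,"wz": -0.077,"jaw": 45},
    {"x": 0.03,"y": 0.0435,"wz": -0.077,"jaw": 45},
    {"x": 0.03,"y": 0.0435,"wz": -0.077,"jaw": 45},
    {"x": 0.03,"y": 0.0435,"wz": -0.077,"jaw": 45},
    {"x": 0.03,"y": 0.0435,"wz": -0.077,"jaw": 45},
    {"x": 0.03,"y": 0.0435,"wz": -0.077,"jaw": 45},
    {"x": 0.03,"y": 0.0435,"wz": -0.077,"jaw": 45},
    {"x": 0.03,"y": 0.0435,"wz": -0.077,"jaw": 45}
  ],
  "squeeze": 25
}}

```text
invalid input at $.targets[0]: expected keys wx, wy, wz, x, y, z, jaw
```

```bash
python3 -c "
from h import *
st()"
```

```text
t 0.9 pos [ 167.6 -550.   231.3] x [-0.  0. -1.] yang -73.1 F [0.1 0.1 0.5] open 1.0025079813276836 j [-80.7   8.6  82.4   0.   89.   -7.7]
```

Request:
{"op": "carry_out", "data": {
  "targets": [
    {"x": 0.03,"y": 0.0435,"z": 0,"wx": 0,"wy": 0,"wz": -0.077,"jaw": 45},
    {"x": 0.03,"y": 0.0435,"z": 0,"wx": 0,"wy": 0,"wz": -0.077,"jaw": 45},
    {"x": 0.03,"y": 0.0435,"z": 0,"wx": 0,"wy": 0,"wz": -0.077,"jaw": 45},
    {"x": 0.03,"y": 0.0435,"z": 0,"wx": 0,"wy": 0,"wz": -0.077,"jaw": 45},
    {"x": 0.03,"y": 0.0435,"z": 0,"wx": 0,"wy": 0,"wz": -0.077,"jaw": 45},
    {"x": 0.03,"y": 0.0435,"z": 0,"wx": 0,"wy": 0,"wz": -0.077,"jaw": 45},
    {"x": 0.03,"y": 0.0435,"z": 0,"wx": 0,"wy": 0,"wz": -0.077,"jaw": 45},
    {"x": 0.03,"y": 0.0435,"z": 0,"wx": 0,"wy": 0,"wz": -0.077,"jaw": 45},
    {"x": 0.03,"y": 0.0435,"z": 0,"wx": 0,"wy": 0,"wz": -0.077,"jaw": 45},
    {"x": 0.03,"y": 0.0435,"z": 0,"wx": 0,"wy": 0,"wz": -0.077,"jaw": 45}
  ],
  "squeeze": 25
}}

```text
t: 2.15
ee_pos: [472.6, -102.5, 231.7]
tool_rot: [174.6, 89.8, -34.4]
contact_force: [0.7, -1.3, 0.7]
opening: 0.448
```

```bash
python3 -c "
from h import *
st()"
```

```text
t 2.15 pos [ 472.6 -102.5  231.7] x [ 0.003 -0.002 -1.   ] yang -118.9 F [ 0.7 -1.3  0.7] open 0.44755483188320566 j [-21.3  -2.5  94.   -0.1  88.3  97.6]
```

Request:
{"op": "carry_out", "data": {
  "targets": [
    {"x": -0.003,"y": -0.006,"z": 0,"wx": 0,"wy": 0,"wz": 0.02,"jaw": 45},
    {"x": -0.003,"y": -0.006,"z": 0,"wx": 0,"wy": 0,"wz": 0.01,"jaw": 45},
    {"x": 0,"y": 0,"z": -0.02,"wx": 0,"wy": 0,"wz": 0,"jaw": 45},
    {"x": 0,"y": 0,"z": -0.02,"wx": 0,"wy": 0,"wz": 0,"jaw": 45},
    {"x": 0,"y": 0,"z": -0.02,"wx": 0,"wy": 0,"wz": 0,"jaw": 45},
    {"x": 0,"y": 0,"z": -0.01,"wx": 0,"wy": 0,"wz": 0,"jaw": 45},
    {"x": 0,"y": 0,"z": 0,"wx": 0,"wy": 0,"wz": 0,"jaw": 45},
    {"x": 0,"y": 0,"z": 0,"wx": 0,"wy": 0,"wz": 0,"jaw": 45},
    {"x": 0,"y": 0,"z": 0,"wx": 0,"wy": 0,"wz": 0,"jaw": 45},
    {"x": 0,"y": 0,"z": 0,"wx": 0,"wy": 0,"wz": 0,"jaw": 45}
  ]
}}

```text
t: 3.4
ee_pos: [465.6, -118.8, 162.5]
tool_rot: [176.2, 89.5, -31.0]
contact_force: [-0.2, 0.2, 0.5]
opening: 0.452
```

```bash
python3 - <<'E'
from h import *
st(); s=arm.get_state()
w=arm.snapshot('wrist'); save('w1',w['frame'])
R=Ro.from_euler('xyz',s['tool_rot'],degrees=True).as_matrix()
M=np.array(w['mount']); T=np.eye(4);T[:3,:3]=R;T[:3,3]=s['ee_pos'];CW=T@M
w['R']=CW[:3,:3].T; w['t']=-w['R']@CW[:3,3]
print(proj(w,[[466.7,-114.6,135],[466.7,-114.6,95]]))
E
```

```text
t 3.4 pos [ 465.6 -118.8  162.5] x [ 0.007 -0.004 -1.   ] yang -117.2 F [-0.2  0.2  0.5] open 0.4518707811230118 j [-2.350e+01 -1.100e+00  1.007e+02 -1.000e-01  7.990e+01  9.380e+01]
[[249.54547714 236.76824605]
 [250.82728974 210.69013543]]
```

View pics/w1.png

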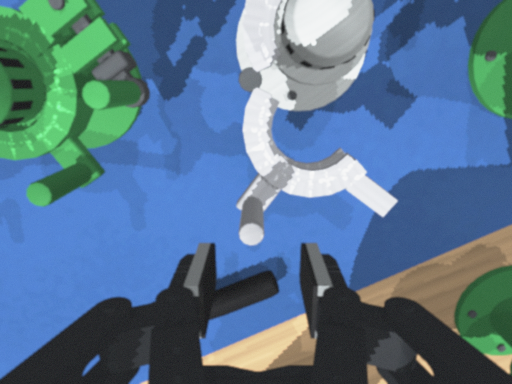

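The pin shows at (251,233) against a prediction of (250,237), so the fit holds. I'll centre on it, descend, and grip.

Request:
{"op": "carry_out", "data": {
  "targets": [
    {"x": 0.001,"y": 0.002,"z": 0,"wx": 0,"wy": 0,"wz": 0,"jaw": 45},
    {"x": 0,"y": 0.002,"z": 0,"wx": 0,"wy": 0,"wz": 0,"jaw": 45},
    {"x": 0,"y": 0,"z": -0.015,"wx": 0,"wy": 0,"wz": 0,"jaw": 45},
    {"x": 0,"y": 0,"z": -0.015,"wx": 0,"wy": 0,"wz": 0,"jaw": 45},
    {"x": 0,"y": 0,"z": -0.015,"wx": 0,"wy": 0,"wz": 0,"jaw": 45},
    {"x": 0,"y": 0,"z": -0.013,"wx": 0,"wy": 0,"wz": 0,"jaw": 45},
    {"x": 0,"y": 0,"z": 0,"wx": 0,"wy": 0,"wz": 0,"jaw": 45},
    {"x": 0,"y": 0,"z": 0,"wx": 0,"wy": 0,"wz": 0,"jaw": 45},
    {"x": 0,"y": 0,"z": 0,"wx": 0,"wy": 0,"wz": 0,"jaw": 25},
    {"x": 0,"y": 0,"z": 0,"wx": 0,"wy": 0,"wz": 0,"jaw": 25}
  ]
}}

```text
t: 4.7
ee_pos: [466.5, -114.2, 100.1]
tool_rot: [175.8, 89.6, -31.4]
contact_force: [-0.1, 0.1, 0.3]
opening: 0.248
```

```bash
python3 -c "
from h import *
st()"
```

```text
t 4.7 pos [ 466.5 -114.2  100.1] x [ 0.006 -0.004 -1.   ] yang -117.2 F [-0.1  0.1  0.3] open 0.24832674472720204 j [-2.290e+01  1.900e+00  1.054e+02 -1.000e-01  7.230e+01  9.430e+01]
```

```bash
python3 - <<'E'
from h import *
H=np.array([537.9,-151.0]); 
a=np.arctan2(-114.6+151,466.7-537.9)
for k in range(15):
    p=H+80*np.array([np.cos(a+k*1.266/14),np.sin(a+k*1.266/14)])
    if k: print(k,p.round(1),(p-o).round(1))
    o=p
E
```

```text
1 [ 463.7 -121.2] [-3.  -6.6]
2 [ 461.3 -128. ] [-2.4 -6.8]
3 [ 459.5 -135. ] [-1.8 -7. ]
4 [ 458.4 -142.1] [-1.1 -7.1]
5 [ 457.9 -149.4] [-0.5 -7.2]
6 [ 458.1 -156.6] [ 0.2 -7.2]
7 [ 458.9 -163.8] [ 0.8 -7.2]
8 [ 460.4 -170.9] [ 1.5 -7.1]
9 [ 462.5 -177.8] [ 2.1 -6.9]
10 [ 465.2 -184.5] [ 2.7 -6.7]
11 [ 468.6 -190.9] [ 3.3 -6.4]
12 [ 472.4 -197. ] [ 3.9 -6.1]
13 [ 476.9 -202.7] [ 4.4 -5.7]
14 [ 481.8 -208. ] [ 4.9 -5.3]
```

Request:
{"op": "carry_out", "data": {
  "targets": [
    {"x": 0,"y": 0,"z": 0.002,"wx": 0,"wy": 0,"wz": 0,"jaw": 10},
    {"x": 0,"y": 0,"z": 0,"wx": 0,"wy": 0,"wz": 0,"jaw": 10},
    {"x": 0,"y": 0,"z": 0,"wx": 0,"wy": 0,"wz": 0,"jaw": 10},
    {"x": -0.003,"y": -0.0066,"z": 0,"wx": 0,"wy": 0,"wz": 0.09,"jaw": 10},
    {"x": -0.0024,"y": -0.0068,"z": 0,"wx": 0,"wy": 0,"wz": 0.09,"jaw": 10},
    {"x": -0.0018,"y": -0.007,"z": 0,"wx": 0,"wy": 0,"wz": 0.09,"jaw": 10},
    {"x": -0.0011,"y": -0.0071,"z": 0,"wx": 0,"wy": 0,"wz": 0.09,"jaw": 10},
    {"x": -0.0005,"y": -0.0072,"z": 0,"wx": 0,"wy": 0,"wz": 0.09,"jaw": 10},
    {"x": 0,"y": 0,"z": 0,"wx": 0,"wy": 0,"wz": 0,"jaw": 10},
    {"x": 0,"y": 0,"z": 0,"wx": 0,"wy": 0,"wz": 0,"jaw": 10}
  ]
}}

```text
t: 5.95
ee_pos: [457.2, -149.6, 101.4]
tool_rot: [174.9, 89.6, -5.8]
contact_force: [2.6, -1.1, -6.7]
opening: 0.152
```

```bash
python3 -c "
from h import *
st()"
```

```text
t 5.95 pos [ 457.2 -149.6  101.4] x [ 0.007 -0.001 -1.   ] yang -90.8 F [ 2.6 -1.1 -6.7] open 0.15161322720532067 j [-27.4   1.9 105.2   0.2  72.5  63.3]
```

Request:
{"op": "carry_out", "data": {
  "targets": [
    {"x": 0.0005,"y": -0.0072,"z": 0,"wx": 0,"wy": 0,"wz": 0.09,"jaw": 10},
    {"x": 0.001,"y": -0.0072,"z": 0,"wx": 0,"wy": 0,"wz": 0.09,"jaw": 10},
    {"x": 0.0016,"y": -0.0071,"z": 0,"wx": 0,"wy": 0,"wz": 0.09,"jaw": 10},
    {"x": 0.0022,"y": -0.0069,"z": 0,"wx": 0,"wy": 0,"wz": 0.09,"jaw": 10},
    {"x": 0.0027,"y": -0.0067,"z": 0,"wx": 0,"wy": 0,"wz": 0.09,"jaw": 10},
    {"x": 0.0033,"y": -0.0064,"z": 0,"wx": 0,"wy": 0,"wz": 0.09,"jaw": 10},
    {"x": 0.0039,"y": -0.0061,"z": 0,"wx": 0,"wy": 0,"wz": 0.09,"jaw": 10},
    {"x": 0.003,"y": -0.004,"z": 0,"wx": 0,"wy": 0,"wz": 0.06,"jaw": 10},
    {"x": 0,"y": 0,"z": 0,"wx": 0,"wy": 0,"wz": 0,"jaw": 10},
    {"x": 0,"y": 0,"z": 0,"wx": 0,"wy": 0,"wz": 0,"jaw": 10}
  ]
}}

```text
t: 7.2
ee_pos: [473.6, -200.6, 101.4]
tool_rot: [-137.0, 89.9, 82.1]
contact_force: [-1.1, -2.9, -5.7]
opening: 0.154
```

```bash
python3 -c "
from h import *
st()"
```

```text
t 7.2 pos [ 473.6 -200.6  101.4] x [ 0.     0.002 -1.   ] yang -50.9 F [-1.1 -2.9 -5.7] open 0.1540319950631605 j [-3.160e+01  6.100e+00  1.006e+02  1.000e-01  7.330e+01  1.930e+01]
```

Request:
{"op": "carry_out", "data": {
  "targets": [
    {"x": 0.003,"y": -0.0035,"z": 0,"wx": 0,"wy": 0,"wz": 0.04,"jaw": 10},
    {"x": 0.003,"y": -0.003,"z": 0,"wx": 0,"wy": 0,"wz": 0.04,"jaw": 10},
    {"x": 0.002,"y": -0.002,"z": 0,"wx": 0,"wy": 0,"wz": 0.02,"jaw": 10},
    {"x": 0,"y": 0,"z": 0,"wx": 0,"wy": 0,"wz": 0,"jaw": 10},
    {"x": 0,"y": 0,"z": 0,"wx": 0,"wy": 0,"wz": 0,"jaw": 10},
    {"x": 0,"y": 0,"z": 0,"wx": 0,"wy": 0,"wz": 0,"jaw": 10},
    {"x": 0,"y": 0,"z": 0,"wx": 0,"wy": 0,"wz": 0,"jaw": 10},
    {"x": 0,"y": 0,"z": 0,"wx": 0,"wy": 0,"wz": 0,"jaw": 10},
    {"x": 0,"y": 0,"z": 0,"wx": 0,"wy": 0,"wz": 0,"jaw": 10},
    {"x": 0,"y": 0,"z": 0,"wx": 0,"wy": 0,"wz": 0,"jaw": 10}
  ]
}}

```text
t: 8.45
ee_pos: [479.9, -207.9, 101.5]
tool_rot: [-70.8, 89.8, 153.7]
contact_force: [-3.8, -1.9, -3.1]
opening: 0.158
```

```bash
python3 -c "
from h import *
st()"
```

```text
t 8.45 pos [ 479.9 -207.9  101.5] x [-0.003  0.002 -1.   ] yang -45.5 F [-3.8 -1.9 -3.1] open 0.158197661998277 j [-31.9   7.2  99.4  -0.   73.6  13.6]
```

Request:
{"op": "carry_out", "data": {
  "targets": [
    {"x": 0.0015,"y": -0.0015,"z": 0,"wx": 0,"wy": 0,"wz": 0,"jaw": 10},
    {"x": 0.001,"y": -0.001,"z": 0,"wx": 0,"wy": 0,"wz": 0,"jaw": 10},
    {"x": 0,"y": 0,"z": 0,"wx": 0,"wy": 0,"wz": 0,"jaw": 10},
    {"x": 0,"y": 0,"z": 0,"wx": 0,"wy": 0,"wz": 0,"jaw": 45},
    {"x": 0,"y": 0,"z": 0,"wx": 0,"wy": 0,"wz": 0,"jaw": 45},
    {"x": 0,"y": 0,"z": 0,"wx": 0,"wy": 0,"wz": 0,"jaw": 45},
    {"x": 0,"y": 0,"z": 0.02,"wx": 0,"wy": 0,"wz": 0,"jaw": 45},
    {"x": 0,"y": 0,"z": 0.03,"wx": 0,"wy": 0,"wz": 0,"jaw": 45},
    {"x": 0,"y": 0,"z": 0.03,"wx": 0,"wy": 0,"wz": 0,"jaw": 45},
    {"x": 0,"y": 0,"z": 0.02,"wx": 0,"wy": 0,"wz": 0,"jaw": 45}
  ]
}}

```text
t: 9.7
ee_pos: [481.3, -208.6, 203.9]
tool_rot: [-86.2, 89.5, 138.4]
contact_force: [-0.1, 0.2, 0.3]
opening: 0.45
```

```bash
python3 - <<'E'
from h import *
st()
s=arm.snapshot('scene'); save('s3',cv2.resize(s['frame'][160:270,120:280],None,fx=5,fy=5,interpolation=cv2.INTER_CUBIC))
E
```

```text
t 9.7 pos [ 481.3 -208.6  203.9] x [-0.007  0.006 -1.   ] yang -45.5 F [-0.1  0.2  0.3] open 0.4498613691234345 j [-31.9   3.6  91.1   0.1  85.9  13.5]
```

View pics/s3.png

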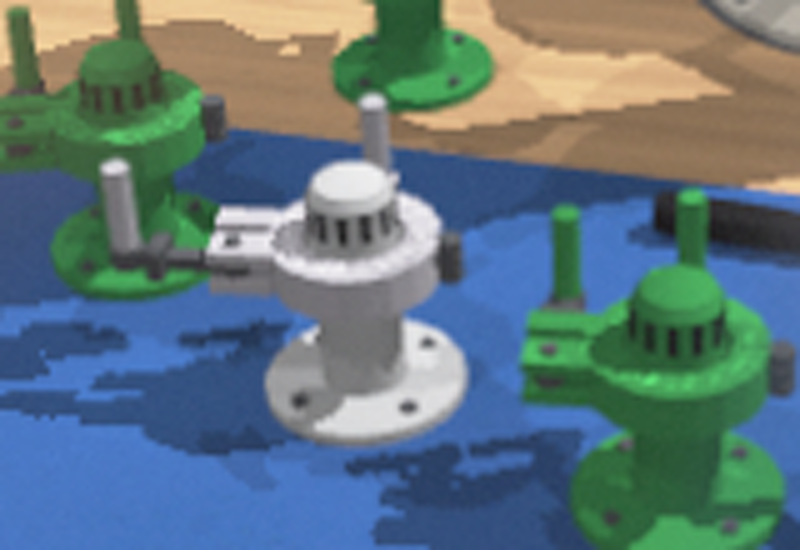

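The collar is shut (ring closed, lugs together). Next is the latch pin.

Request:
{"op": "carry_out", "data": {
  "targets": [
    {"x": 0.013,"y": -0.0145,"z": 0,"wx": 0,"wy": 0,"wz": 0.124,"jaw": 45},
    {"x": 0.013,"y": -0.0145,"z": 0,"wx": 0,"wy": 0,"wz": 0.124,"jaw": 45},
    {"x": 0.013,"y": -0.0145,"z": 0,"wx": 0,"wy": 0,"wz": 0.124,"jaw": 45},
    {"x": 0.013,"y": -0.0145,"z": 0,"wx": 0,"wy": 0,"wz": 0.124,"jaw": 45},
    {"x": 0.013,"y": -0.0145,"z": 0,"wx": 0,"wy": 0,"wz": 0.124,"jaw": 45},
    {"x": 0.013,"y": -0.0145,"z": 0,"wx": 0,"wy": 0,"wz": 0.124,"jaw": 45},
    {"x": 0.012,"y": -0.0145,"z": 0,"wx": 0,"wy": 0,"wz": 0.12,"jaw": 45},
    {"x": 0,"y": 0,"z": -0.02,"wx": 0,"wy": 0,"wz": 0,"jaw": 45},
    {"x": 0,"y": 0,"z": -0.02,"wx": 0,"wy": 0,"wz": 0,"jaw": 45},
    {"x": 0,"y": 0,"z": 0,"wx": 0,"wy": 0,"wz": 0,"jaw": 45}
  ]
}}

```text
t: 11.0
ee_pos: [576.0, -314.0, 164.0]
tool_rot: [-115.0, 89.8, 160.7]
contact_force: [-0.9, -0.0, 0.3]
opening: 0.451
```

```bash
python3 - <<'E'
from h import *
st(); s=arm.get_state()
w=arm.snapshot('wrist'); 
R=Ro.from_euler('xyz',s['tool_rot'],degrees=True).as_matrix()
M=np.array(w['mount']); T=np.eye(4);T[:3,:3]=R;T[:3,3]=s['ee_pos'];CW=T@M
w['R']=CW[:3,:3].T; w['t']=-w['R']@CW[:3,3]
im=w['frame'].copy()
for p in proj(w,[[572,-310.6,135],[482,-208,135]]): cv2.circle(im,tuple(map(int,p)),3,(255,0,0),-1); print(p)
save('w2',im)
E
```

```text
t 11.0 pos [ 576. -314.  164.] x [-0.003  0.001 -1.   ] yang 5.7 F [-0.9 -0.   0.3] open 0.450925071217656 j [-35.3  20.   76.1  -0.1  84.1 -41. ]
[250.10700413 225.23312737]
[68.96337098 -6.89373667]
```

View pics/w2.png

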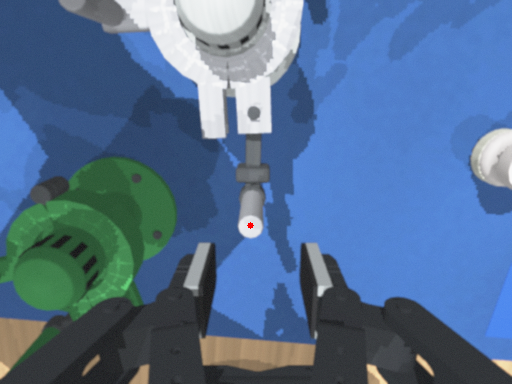

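The pin is exactly at the predicted (250,225). I'll centre, descend, and grip.

Request:
{"op": "carry_out", "data": {
  "targets": [
    {"x": -0.002,"y": 0.0017,"z": 0,"wx": 0,"wy": 0,"wz": -0.02,"jaw": 45},
    {"x": -0.0018,"y": 0.0015,"z": 0,"wx": 0,"wy": 0,"wz": 0,"jaw": 45},
    {"x": 0,"y": 0,"z": -0.015,"wx": 0,"wy": 0,"wz": 0,"jaw": 45},
    {"x": 0,"y": 0,"z": -0.015,"wx": 0,"wy": 0,"wz": 0,"jaw": 45},
    {"x": 0,"y": 0,"z": -0.015,"wx": 0,"wy": 0,"wz": 0,"jaw": 45},
    {"x": 0,"y": 0,"z": -0.013,"wx": 0,"wy": 0,"wz": 0,"jaw": 45},
    {"x": 0,"y": 0,"z": 0,"wx": 0,"wy": 0,"wz": 0,"jaw": 25},
    {"x": 0,"y": 0,"z": 0,"wx": 0,"wy": 0,"wz": 0,"jaw": 25},
    {"x": 0,"y": 0,"z": 0,"wx": 0,"wy": 0,"wz": 0,"jaw": 10},
    {"x": 0,"y": 0,"z": 0,"wx": 0,"wy": 0,"wz": 0,"jaw": 10}
  ]
}}

```text
t: 12.3
ee_pos: [572.4, -310.7, 104.6]
tool_rot: [-72.7, 89.9, -158.2]
contact_force: [0.1, 0.0, -5.2]
opening: 0.157
```

```bash
python3 - <<'E'
from h import *
st()
H=np.array([567.6,-253.7]); 
a=np.arctan2(-310.6+253.7,572-567.6)
for k in range(17):
    p=H+57*np.array([np.cos(a-k*1.497/16),np.sin(a-k*1.497/16)])
    if k: print(k,p.round(1),(p-o).round(1))
    o=p
E
```

```text
t 12.3 pos [ 572.4 -310.7  104.6] x [-0.001 -0.    -1.   ] yang 4.5 F [ 0.1  0.  -5.2] open 0.15656695569294526 j [-35.2  21.5  81.1  -0.1  77.4 -39.8]
1 [ 566.7 -310.7] [-5.3 -0.2]
2 [ 561.3 -310.4] [-5.3  0.3]
3 [ 556.1 -309.5] [-5.3  0.8]
4 [ 550.9 -308.2] [-5.2  1.3]
5 [ 545.9 -306.4] [-5.   1.8]
6 [ 541.1 -304.1] [-4.8  2.3]
7 [ 536.5 -301.4] [-4.6  2.7]
8 [ 532.1 -298.3] [-4.3  3.1]
9 [ 528.1 -294.8] [-4.   3.5]
10 [ 524.5 -291. ] [-3.7  3.9]
11 [ 521.2 -286.8] [-3.3  4.2]
12 [ 518.3 -282.3] [-2.9  4.5]
13 [ 515.8 -277.5] [-2.5  4.7]
14 [ 513.8 -272.6] [-2.   4.9]
15 [ 512.3 -267.5] [-1.5  5.1]
16 [ 511.2 -262.3] [-1.   5.2]
```

Request:
{"op": "carry_out", "data": {
  "targets": [
    {"x": -0.0053,"y": -0.0002,"z": 0,"wx": 0,"wy": 0,"wz": -0.094,"jaw": 10},
    {"x": -0.0053,"y": 0.0003,"z": 0,"wx": 0,"wy": 0,"wz": -0.094,"jaw": 10},
    {"x": -0.0053,"y": 0.0008,"z": 0,"wx": 0,"wy": 0,"wz": -0.094,"jaw": 10},
    {"x": -0.0052,"y": 0.0013,"z": 0,"wx": 0,"wy": 0,"wz": -0.094,"jaw": 10},
    {"x": -0.005,"y": 0.0018,"z": 0,"wx": 0,"wy": 0,"wz": -0.094,"jaw": 10},
    {"x": -0.0048,"y": 0.0023,"z": 0,"wx": 0,"wy": 0,"wz": -0.094,"jaw": 10},
    {"x": -0.0046,"y": 0.0027,"z": 0,"wx": 0,"wy": 0,"wz": -0.094,"jaw": 10},
    {"x": -0.0043,"y": 0.0031,"z": 0,"wx": 0,"wy": 0,"wz": -0.094,"jaw": 10},
    {"x": 0,"y": 0,"z": 0,"wx": 0,"wy": 0,"wz": 0,"jaw": 10},
    {"x": 0,"y": 0,"z": 0,"wx": 0,"wy": 0,"wz": 0,"jaw": 10}
  ]
}}

```text
t: 13.55
ee_pos: [531.4, -298.1, 104.6]
tool_rot: [-80.7, 89.9, 149.6]
contact_force: [0.2, -0.3, -5.8]
opening: 0.159
```

```bash
python3 -c "
from h import *
st()"
```

```text
t 13.55 pos [ 531.4 -298.1  104.6] x [-0.001  0.001 -1.   ] yang -39.8 F [ 0.2 -0.3 -5.8] open 0.15872235030829393 j [-36.5  16.8  87.4  -0.   75.9   3.2]
```

Request:
{"op": "carry_out", "data": {
  "targets": [
    {"x": -0.0037,"y": 0.0034,"z": 0,"wx": 0,"wy": 0,"wz": -0.09,"jaw": 10},
    {"x": -0.0036,"y": 0.0038,"z": 0,"wx": 0,"wy": 0,"wz": -0.09,"jaw": 10},
    {"x": -0.0032,"y": 0.0042,"z": 0,"wx": 0,"wy": 0,"wz": -0.09,"jaw": 10},
    {"x": -0.0028,"y": 0.0045,"z": 0,"wx": 0,"wy": 0,"wz": -0.09,"jaw": 10},
    {"x": -0.0025,"y": 0.0047,"z": 0,"wx": 0,"wy": 0,"wz": -0.09,"jaw": 10},
    {"x": -0.002,"y": 0.0049,"z": 0,"wx": 0,"wy": 0,"wz": -0.09,"jaw": 10},
    {"x": -0.0015,"y": 0.0051,"z": 0,"wx": 0,"wy": 0,"wz": -0.09,"jaw": 10},
    {"x": -0.0007,"y": 0.003,"z": 0,"wx": 0,"wy": 0,"wz": -0.06,"jaw": 10},
    {"x": 0,"y": 0,"z": 0,"wx": 0,"wy": 0,"wz": 0,"jaw": 10},
    {"x": 0,"y": 0,"z": 0,"wx": 0,"wy": 0,"wz": 0,"jaw": 10}
  ]
}}

```text
t: 14.8
ee_pos: [511.8, -265.4, 104.6]
tool_rot: [-3.3, 89.9, -172.8]
contact_force: [-1.5, 0.4, -4.4]
opening: 0.153
```

```bash
python3 -c "
from h import *
st()"
```

```text
t 14.8 pos [ 511.8 -265.4  104.6] x [-0.001 -0.    -1.   ] yang -79.5 F [-1.5  0.4 -4.4] open 0.15316519953753516 j [-35.   13.1  92.1  -0.1  74.9  44.5]
```

Request:
{"op": "carry_out", "data": {
  "targets": [
    {"x": -0.0005,"y": 0.0025,"z": 0,"wx": 0,"wy": 0,"wz": -0.03,"jaw": 10},
    {"x": 0,"y": 0.0015,"z": 0,"wx": 0,"wy": 0,"wz": 0,"jaw": 10},
    {"x": 0,"y": 0.001,"z": 0,"wx": 0,"wy": 0,"wz": 0,"jaw": 10},
    {"x": 0,"y": 0,"z": 0,"wx": 0,"wy": 0,"wz": 0,"jaw": 10},
    {"x": 0,"y": 0,"z": 0,"wx": 0,"wy": 0,"wz": 0,"jaw": 10},
    {"x": 0,"y": 0,"z": 0,"wx": 0,"wy": 0,"wz": 0,"jaw": 10},
    {"x": 0,"y": 0,"z": 0,"wx": 0,"wy": 0,"wz": 0,"jaw": 10},
    {"x": 0,"y": 0,"z": 0,"wx": 0,"wy": 0,"wz": 0,"jaw": 10},
    {"x": 0,"y": 0,"z": 0,"wx": 0,"wy": 0,"wz": 0,"jaw": 10},
    {"x": 0,"y": 0,"z": 0,"wx": 0,"wy": 0,"wz": 0,"jaw": 10}
  ]
}}

```text
t: 16.05
ee_pos: [511.2, -262.4, 104.7]
tool_rot: [66.7, 89.8, -104.5]
contact_force: [-0.8, -2.6, -5.7]
opening: 0.149
```

```bash
python3 -c "
from h import *
st()"
```

```text
t 16.05 pos [ 511.2 -262.4  104.7] x [-0.001 -0.004 -1.   ] yang -81.2 F [-0.8 -2.6 -5.7] open 0.14909548704250825 j [-34.7  12.8  92.4  -0.2  74.7  46.6]
```

Request:
{"op": "carry_out", "data": {
  "targets": [
    {"x": 0,"y": 0,"z": 0,"wx": 0,"wy": 0,"wz": 0,"jaw": 40},
    {"x": 0,"y": 0,"z": 0,"wx": 0,"wy": 0,"wz": 0,"jaw": 40},
    {"x": 0,"y": 0,"z": 0,"wx": 0,"wy": 0,"wz": 0,"jaw": 40},
    {"x": 0,"y": 0,"z": 0.02,"wx": 0,"wy": 0,"wz": 0,"jaw": 40},
    {"x": 0,"y": 0,"z": 0.03,"wx": 0,"wy": 0,"wz": 0,"jaw": 40},
    {"x": 0,"y": 0,"z": 0.04,"wx": 0,"wy": 0,"wz": 0,"jaw": 40},
    {"x": 0,"y": 0,"z": 0.04,"wx": 0,"wy": 0,"wz": 0,"jaw": 40},
    {"x": -0.03,"y": -0.04,"z": 0,"wx": 0,"wy": 0,"wz": 0,"jaw": 40},
    {"x": -0.03,"y": -0.04,"z": 0,"wx": 0,"wy": 0,"wz": 0,"jaw": 40},
    {"x": 0,"y": 0,"z": 0,"wx": 0,"wy": 0,"wz": 0,"jaw": 40}
  ]
}}

```text
t: 17.3
ee_pos: [450.4, -343.3, 241.3]
tool_rot: [105.5, 89.6, -65.6]
contact_force: [0.1, 0.6, -0.7]
opening: 0.397
```

Request:
{"op": "carry_out", "data": {
  "targets": [
    {"x": -0.03,"y": -0.04,"z": 0,"wx": 0,"wy": 0,"wz": 0,"jaw": 40},
    {"x": -0.03,"y": -0.04,"z": 0,"wx": 0,"wy": 0,"wz": 0,"jaw": 40},
    {"x": -0.03,"y": -0.04,"z": 0,"wx": 0,"wy": 0,"wz": 0,"jaw": 40},
    {"x": -0.03,"y": -0.04,"z": 0,"wx": 0,"wy": 0,"wz": 0,"jaw": 40},
    {"x": 0,"y": 0,"z": 0,"wx": 0,"wy": 0,"wz": 0,"jaw": 40},
    {"x": 0,"y": 0,"z": 0,"wx": 0,"wy": 0,"wz": 0,"jaw": 40},
    {"x": 0,"y": 0,"z": 0,"wx": 0,"wy": 0,"wz": 0,"jaw": 40},
    {"x": 0,"y": 0,"z": 0,"wx": 0,"wy": 0,"wz": 0,"jaw": 40},
    {"x": 0,"y": 0,"z": 0,"wx": 0,"wy": 0,"wz": 0,"jaw": 40},
    {"x": 0,"y": 0,"z": 0,"wx": 0,"wy": 0,"wz": 0,"jaw": 40}
  ]
}}

```text
t: 18.55
ee_pos: [332.0, -502.9, 242.1]
tool_rot: [126.6, 89.6, -44.0]
contact_force: [-0.4, 0.1, 1.0]
opening: 0.402
```

```bash
python3 - <<'E'
from h import *
st()
m=model([545.1,-198.5,.15,0,0])
out=[]
for c,(a,b,cc,d) in {'scene':(120,160,280,270),'top':(260,100,420,210)}.items():
    s=arm.snapshot(c); im=cv2.resize(s['frame'][b:d,a:cc],None,fx=5,fy=5,interpolation=cv2.INTER_CUBIC)
    for X in m[1:3]:
        q=((proj(s,[[*X,135]])[0]-[a,b]+.5)*5).astype(int); cv2.circle(im,tuple(map(int,q)),4,(255,0,0),-1)
    out.append(im)
save('end',cv2.resize(np.vstack(out),None,fx=.55,fy=.55))
E
```

```text
t 18.55 pos [ 332.  -502.9  242.1] x [ 0.005 -0.005 -1.   ] yang -80.6 F [-0.4  0.1  1. ] open 0.4021812905058203 j [-64.   11.5  77.8   0.1  90.3  16.7]
```

View pics/end.png

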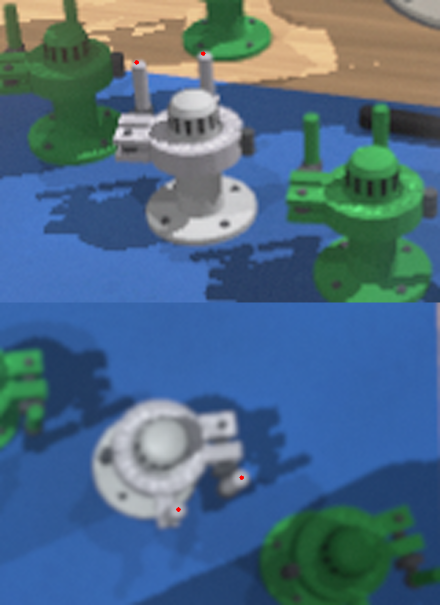

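```bash
python3 - <<'E'
from h import *
s=arm.snapshot('top'); v,u=np.mgrid[0:384,0:512]
P=world(s,np.c_[u.ravel(),v.ravel()]).reshape(384,512,3); Z=P[...,2]
m=model([545.1,-198.5,.15,0,0])
n,l,S,c=cv2.connectedComponentsWithStats(((Z>128)&(Z<142)).astype(np.uint8))
pins=[P[l==i].mean(0)[:2] for i in range(1,n) if S[i][4]>8]
err=[]
for k,h in ((1,3),(2,4)):
    p=min(pins,key=lambda p:np.linalg.norm(p-m[k])); a=p-m[h];b=m[k]-m[h]
    e=np.cross(a,b)/np.dot(a,b); err.append(e); print(p,m[k],'angle',e)
if max(map(abs,err))<.1: print(arm.job_done())
E
```

```text
[ 481.4154879  -206.49896284] [ 481.81865101 -208.06404048] angle 0.01749530410438902
[ 510.33982759 -261.25727145] [ 511.25025533 -262.27456222] angle 0.019774134131526865
the job is handed in; nothing more can be done
None<stdin>:10: DeprecationWarning: Arrays of 2-dimensional vectors are deprecated. Use arrays of 3-dimensional vectors instead. (deprecated in NumPy 2.0)
```

The job is handed in, with the filter-head port's collar swung shut first and its latch then swung home. I found the port in the camera pictures, gripped each pin in turn, led it along its arc to the stop and let go.

**Last check:** the top camera's depth readings put both pins within about 0.02 rad of shut and home. The limit is 0.175 rad. The pictures agree: the ring is closed and both pins sit at the predicted spots.

**Spare port and forces:** I moved nowhere near the spare port and made no contact with it. Force readings between moves stayed below about 10 N. The arm had backed away before I handed in, about 19 s into the 45 s allowed.

No check failed or disagreed. The system reported no verdict on the job.

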